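# Fit the dough sheeter's relay and check its output with the voltage tester

## Robot

A 7-joint arm with a two-finger parallel gripper is mounted at the origin on the work surface. World frame = base frame: x ahead of the robot, y to its left, z up, the work surface at z = 0. Lengths are in m, angles in rad, forces in N, time in s.
With the tool pointing down it reaches from about 0.4 to 0.85 m from the base axis. Payload 10.4 kg.
Tool frame: the origin (TCP) lies at the very end of the fingers, on their centre line; the grasp point (between the pads) lies 19 mm behind it; x points along the fingers, z is the direction in which the jaws open and shut, and the axes are right-handed (so a half turn about x gives the same grasp; the last joint's range is limited). The gripper opens to 85 mm and grips with 20 to 120 N. Pads are 22 mm wide; open, the fingers measure 114 mm over their backs; the gripper's body (76 mm by 85 mm) begins 54 mm behind the grasp point. The pads swing forward as they close: fully open they stand 13 mm farther back than shut.
Start: joints at [-1.173, 0.332, -0.065, 1.46, 0.022, 1.35, -0.088], TCP at [0.255, 0.571, 0.231] pointing down, gripper open.
Joint ranges: [-2.6, 2.6], [-0.5, 2.12], [-1.47, 1.34], [0.16, 2.42], [-1.27, 4.41], [0.06, 2.06], [-2.6, 2.6]. Speed limits (rad/s): [2.22, 2.22, 2.79, 2.79, 3.14, 3.14, 3.14].

## Interface

Orientations are given as a unit quaternion [x, y, z, w].
In Python, from workcell import readout, camera, manip gives the robot as it stands.
- The arm moves only by the shell command python3 -m inch 'ROWS' [FORCE]. ROWS is JSON, a list of rows, each a list of 3 entries, a list of its own where there are three numbers: the turn, a rotation vector about the tool's x, y, z in degrees, then the shift along the tool's x, y, z in mm, then the closure, from 0 (fully open) to 1 (shut). In form: [[[wx, wy, wz], [dx, dy, dz], hand], ...]. A call has 1 to 10 rows; each row is the pose to reach, as a shift and turn from the pose measured when the call began, along the tool's axes at that moment; what a row does not reach only later rows make up. A row lasts 1/8 s, in which the tool goes at most 62.5 mm and 10.7 degrees, less where a joint would pass 70% of its speed; a pose out of reach is approached as far as the arm can. A call with a gripper value outside its range is refused whole. The fingers move at their own pace and stop on an object; FORCE is the grip in N (left out, the last holds). Time passes only in rows, so rows that repeat a pose let the fingers close. It gives the time, the measured TCP pose, the force and the opening at its end, in the units of the state.
- readout.get_obs(): the state, without advancing time (a new reading comes with each control period).
- camera(name): name is "side" or "top" or "wrist"; returns a dict with "pixels" (400x640x3 uint8, red, green, blue), "range_z" (400x640 float32, m along the optical axis (not along the pixel's ray), 0 where there is no reading), "intrinsics" (3x3 intrinsics, pixels), "extrinsics" (4x4, takes a point from world to camera coordinates); the wrist camera has in their place "T_tool_cam" (4x4, takes a point from camera to tool coordinates, whose origin is the TCP and whose axes are the tool frame's). Camera axes: x right, y down, z forward; pixel columns grow to the right and rows downward; lengths in m; the calibration is good to about 2 mm. A picture is of the moment at which its call begins: read the wrist's pose just before it.
- manip.hand_in(): hands the job in, once; it reports no verdict.
The state is a dict: "clock": time; "joint_pos": joint angles; "joint_velocities": joint speeds; "tau": joint torques, N m; "position": TCP position; "ee_rot": TCP orientation; "ft_force": force on the tool from outside, world axes, zero at the start; "torque": the same for the moment, N m; "grip_width": opening from 0.0 (shut) to 1.0 (fully open).
Only numpy, scipy, OpenCV 4.12 (cv2) and the standard library are available. Lean on these libraries where they do the work, as an engineer would, in place of code of your own. Each camera call takes 0.05 s, during which the arm holds its last target.

## Task

In the dough sheeter's open control box, plug the loose relay into the one empty relay base, fully home, and let go of it. Then lift the voltage tester out of the rack and hold it upright with its sprung tip on the head of the white-ringed output screw of that same base, pressing lightly so that the spring gives without bottoming; finish while holding it there. Leave the screwdrivers and the screw dish where they are.

Things in the scene. Friction and masses are not known exactly. Their poses are not given: they have to be found in the camera images.
- relay_center (a point): The loose relay, standing on the bench on its plug: white case 42 (x) x 34 (y) x 46 mm over a black plug 34 x 26 x 14 mm (foot bevelled 3 mm), 60 mm high in all, 90 g. This point is its centre, half-way up (30 mm above the underside, 16 mm above the case's shoulder); z up. It fits its base either way round (half turn), its x along the base's x.
- base_mouth (a point): Centre of the empty base's recess at its rim, 42 mm above the bench. Base: black block 96 (x) x 44 (y) x 30 mm, fixed, one of three in a row along y, 66 mm apart; the others hold relays, 46 mm higher than the rim. Recess 36 (x) x 28 (y) x 15.5 mm deep, 1 mm play each side. Home, the relay's shoulder is on the rim: relay_center 16 mm above. Along x, 65 mm either way is clear above the rim.
- output_terminal (a point): Centre of the top of the empty base's output screw: steel head 12 mm across in a white ring 17 mm across, 37 mm along +x and 10.5 mm along +y from base_mouth, 34 mm above the bench. A plastic fin 3 mm thick and 6 mm higher than the screw stands 10.5 mm to its -y side. The other bases have a ringed screw at the same place.
- output_screw: The same screw head as a solid; origin at the centre of its top, z up.
- tester_grip (a point): Voltage tester, a pen hung upright in the rack by its guard. From the top: grey handle 22 (x) x 17 (y) x 84 mm, round guard 24 mm across, 6 mm thick, black nose 12 mm across, 40 mm long, steel tip standing out 22 mm. 70 g. This point is on its axis, 34 mm below the top, 118 mm above the tip's end; z up. It is 141 mm above the bench in the rack; 62 mm up frees it.
- tester_tip (a point): The rounded end of the tester's sprung tip, on the tester's axis.
- tester_spring (a joint): How far the tester's sprung tip is pushed into the nose: 0 out, 0.008 m at the stop. It takes 1 N to start and 0.5 N more for each mm, 5 N at the stop.
- rack: Driver rack, fixed: grey plate 205 (x) x 70 (y) x 10 mm on two end cheeks, its top 85 mm above the bench, with three holes 15 mm across in a row along x, 65 mm apart. Origin under its centre on the bench. The tester and two screwdrivers hang in the holes, in any order. The screwdriver handles reach 161 mm above the bench, the tester's handle 175 mm.
- control_box: The open control box, fixed: shallow steel tray 260 (x) x 310 (y) mm, walls 60 mm high, with the row of relay bases, a contactor and breaker (up to 80 mm above the bench) in it. Origin under its centre on the bench.
- driver_a: A screwdriver in the rack, round dark handle 28 mm across; origin at the underside of its handle.
- driver_b: A thicker screwdriver in the rack, round dark handle 33 mm across; origin at the underside of its handle.
- screw_dish: Small steel dish with the box cover's screws, 70 mm across and 22 mm high, on the bench; origin under its centre.
Mind the look-alikes: they are no part of the job. Of the things that look like the part that bears relay_center, the middle-sized one is meant.

How it is judged:
On the way, in this order (a step that is already met when the one before it is completed fails the run):
1. the relay is fully home in the empty base and let go (z of relay_center in the frame of base_mouth below 0.0185 m and horizontal distance between relay_center and base_mouth below 0.004 m and angle between the z axis of relay_center and the z axis of base_mouth, either way round below 0.08 rad and contact force between the fingers and relay below 0.1 N), for 0.3 s.
2. the voltage tester is lifted clear of the rack (height (world z) of tester_tip above 0.085 m and contact force between tester and rack below 0.05 N and contact force between the fingers and tester above 1 N), for 0.1 s.
At the end, for the whole second after the job is handed in: Relay home in the empty base (shoulder within 2.5 mm of the rim, 4 mm of centre, 0.08 rad of square), let go. Tester still in the fingers, clear of the rack, upright within 0.13 rad, its tip on the ringed screw within 6 mm of centre at 0.8 to 8 N, spring pushed in 0.8 to 7.6 of 8 mm (all of step 1 and contact force between the arm and relay below 0.1 N and contact force between the fingers and tester above 1 N and contact force between tester and rack below 0.05 N and contact force between tester and output_screw between 0.8 and 8 N and value of joint tester_spring between 0.0008 and 0.0076 m and horizontal distance between tester_tip and output_terminal below 0.006 m and angle between tester_grip's own z axis and vertical below 0.13 rad and linear speed of tester below 0.02 m/s); the arm keeps its last pose, push and grip.
It fails at once if the output screw is pushed with more than 20 N (contact force between tester and output_screw above 20 N).
It fails at once if a screwdriver or the screw dish is shifted by more than 40 mm (distance of any of driver_a, driver_b, screw_dish from where it was at the start of the episode above 0.04 m).
It also fails if it takes over 58 s, if anything falls off the work surface, if the arm or the gripper's body presses on something with over 40 N, if the wrist force passes 120 N, or if a joint passes its speed limit or range.

## Working session

There is one attempt and no reset: what is moved stays moved. The work goes in short steps, Python scripts to look and compute and a shell command to move; the robot and the scene stay as the last step left them, time stands still between calls to the robot, and variables do not carry over. Pictures are saved under pics/ and viewed, and the job is handed in when it is done.

```bash
ls; mkdir -p pics; python3 - <<'E'
from workcell import readout, camera, manip
import cv2
o=readout.get_obs();print(o)
for n in("side","top","wrist"):
    c=camera(n);cv2.imwrite(f"pics/{n}0.png",c["pixels"][:,:,::-1])
    print(n,c["intrinsics"].tolist(),[c[k].round(4).tolist() for k in c if k in("extrinsics","T_tool_cam")])
E
```

```text
pics
{'clock': 0.0, 'joint_pos': array([-1.17259849,  0.33287089, -0.06470949,  1.46095279,  0.02160803,
        1.34987723, -0.08850768]), 'joint_velocities': array([ 0.00157654,  0.00066764, -0.00141435, -0.00108455, -0.00114574,
        0.0009115 ,  0.00060981]), 'tau': array([-1.84796763e-04, -6.25441074e+01,  4.89862938e-02, -3.91592717e+01,
        1.60658208e-02,  1.01933940e-02,  3.32872980e-05]), 'position': array([0.25515495, 0.57013548, 0.23051108]), 'ee_rot': array([-0.38484791,  0.59379913,  0.38426395,  0.59298895]), 'ft_force': array([ 0.95954195,  0.15646704, -0.3556688 ]), 'torque': array([ 0.07809445,  0.0252407 , -0.047615  ]), 'grip_width': 1.00302632733485}
side [[477.11867437123294, 0.0, 320.07863549852004], [0.0, 477.11867437123294, 199.32879006885594], [0.0, 0.0, 1.0]] [[[0.6969, -0.7169, -0.0165, -0.3871], [-0.5627, -0.5325, -0.6323, 0.3964], [0.4445, 0.4499, -0.7746, 0.9458], [0.0, 0.0, 0.0, 1.0]]]
top [[371.3427433165888, 0.0, 313.2202970537968], [0.0, 371.3427433165888, 204.40768626407163], [0.0, 0.0, 1.0]] [[[0.0119, -0.9997, -0.02, 0.0178], [-0.9884, -0.0087, -0.1516, 0.5719], [0.1514, 0.0216, -0.9882, 0.9623], [0.0, 0.0, 0.0, 1.0]]]
wrist [[344.74228135009827, 0.0, 322.2720720937602], [0.0, 344.74228135009827, 197.5419372892907], [0.0, 0.0, 1.0]] [[[-0.0008, -0.2764, 0.961, -0.1432], [0.0007, -0.961, -0.2764, 0.0694], [1.0, 0.0004, 0.001, 0.0013], [0.0, 0.0, 0.0, 1.0]]]
```

View pics/side0.png

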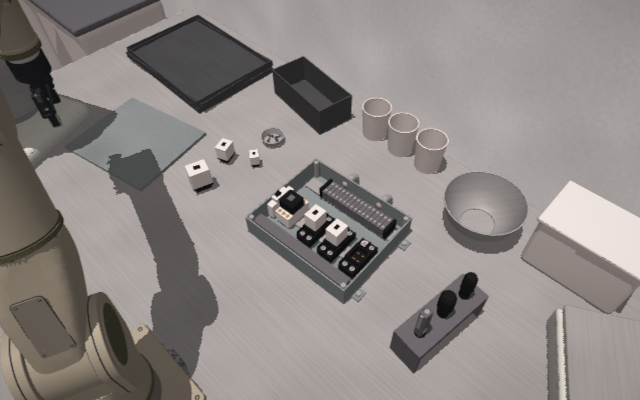

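View pics/top0.png

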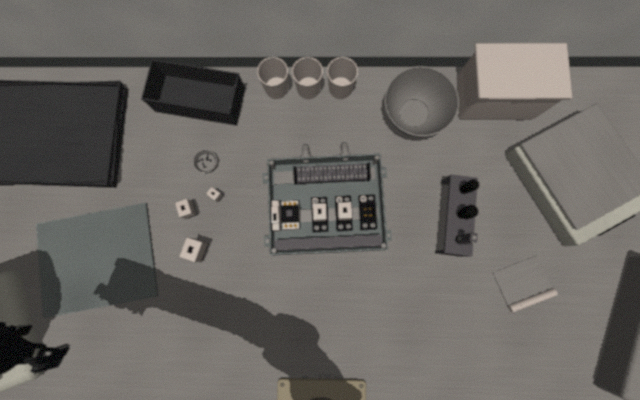

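View pics/wrist0.png

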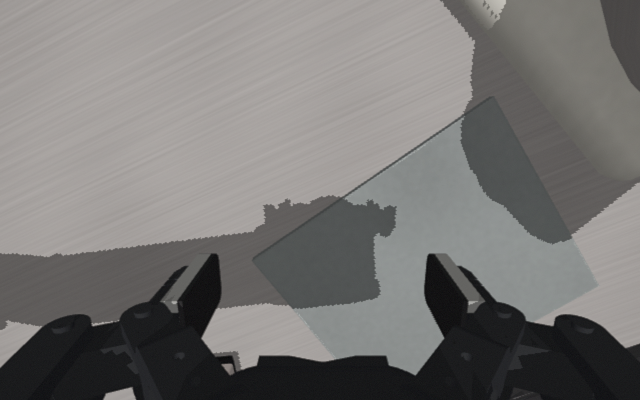

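The side view shows the robot at left, three loose relays and the control box. The top view shows loose relays of three sizes at (191,249), (184,208) and (214,194), with the empty base at about (367,211). The rack has a grey-handled tester at (466,238) and drivers at (466,212) and (468,186). I'll take crops next.

```bash
cat > h.py <<'E'
import numpy as np,cv2
from workcell import readout,camera,manip
from scipy.spatial.transform import Rotation as R
def pose():
    o=readout.get_obs();T=np.eye(4);T[:3,:3]=R.from_quat(o["ee_rot"]).as_matrix();T[:3,3]=o["position"];return T
def cam(n):
    T=pose();c=camera(n)
    W=np.linalg.inv(c["extrinsics"]) if "extrinsics" in c else T@c["T_tool_cam"]
    return c,W  # W cam->world
def ray(c,W,uv,z):
    d=W[:3,:3]@np.linalg.inv(c["intrinsics"])@np.array([uv[0],uv[1],1.]);o=W[:3,3]
    return o+d*(z-o[2])/d[2]
def proj(c,W,p):
    q=np.linalg.inv(W)@np.append(p,1);k=c["intrinsics"]@q[:3];return k[:2]/k[2]
def cloud(c,W):
    v,u=np.mgrid[:400,:640];z=c["range_z"];P=np.stack([u*z,v*z,z],-1)@np.linalg.inv(c["intrinsics"]).T
    P=P@W[:3,:3].T+W[:3,3];P[z==0]=np.nan;return P
def white(c,lo=170,s=40):
    h=cv2.cvtColor(c["pixels"],cv2.COLOR_RGB2HSV);return ((h[...,2]>lo)&(h[...,1]<s))
E
python3 - <<'E'
from h import *
c,W=cam("top");p=c["pixels"][:,:,::-1]
a=cv2.resize(p[180:270,165:235],None,fx=6,fy=6,interpolation=cv2.INTER_CUBIC)
b=cv2.resize(p[150:255,262:392],None,fx=6,fy=5.14,interpolation=cv2.INTER_CUBIC)
cv2.imwrite("pics/t_rel.png",a);cv2.imwrite("pics/t_box.png",b)
P=cloud(c,W)
for n,(u,v) in dict(L=(191,246),M=(184,206),S=(213,192),base=(367,211),bench=(230,230),r1=(320,207),r2=(345,205),tester=(466,238)).items():print(n,P[v,u].round(3))
for n in "side",:
  c,W=cam("side");p=c["pixels"][:,:,::-1]
  cv2.imwrite("pics/s_rel.png",cv2.resize(p[125:200,175:285],None,fx=7,fy=7,interpolation=cv2.INTER_CUBIC))
  cv2.imwrite("pics/s_box.png",cv2.resize(p[225:285,320:400],None,fx=9,fy=9,interpolation=cv2.INTER_CUBIC))
  cv2.imwrite("pics/s_rack.png",cv2.resize(p[260:375,380:500],None,fx=5,fy=5,interpolation=cv2.INTER_CUBIC))
E
```

```text
L [0.455 0.338 0.079]
M [0.561 0.369 0.063]
S [0.603 0.298 0.045]
base [ 0.557 -0.124  0.026]
bench [0.503 0.257 0.002]
r1 [0.559 0.005 0.086]
r2 [ 0.564 -0.059  0.086]
tester [ 0.478 -0.341  0.151]
```

View pics/t_rel.png

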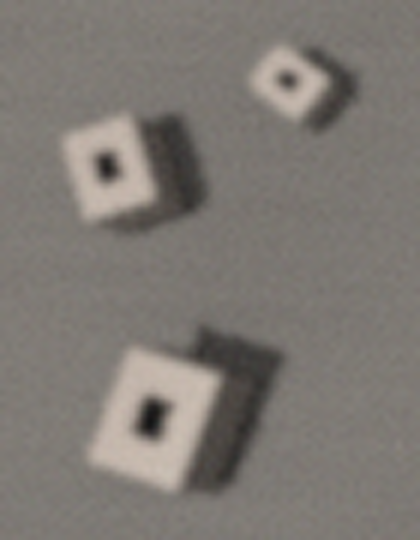

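View pics/t_box.png

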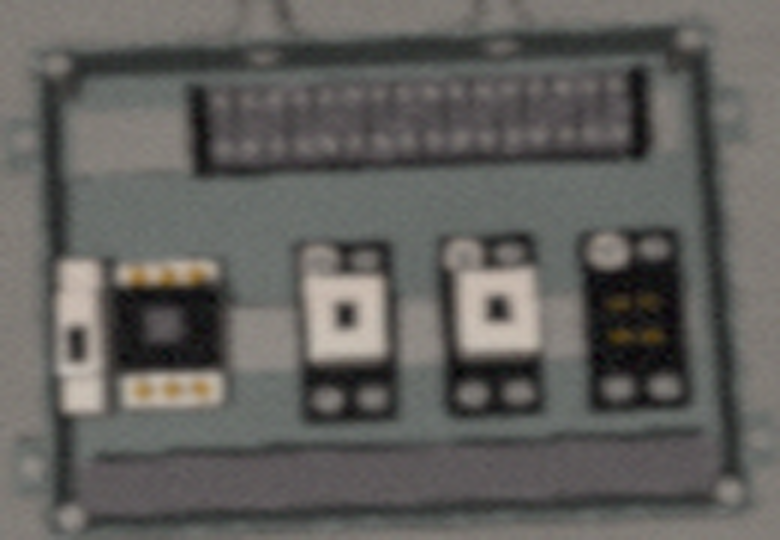

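View pics/s_box.png

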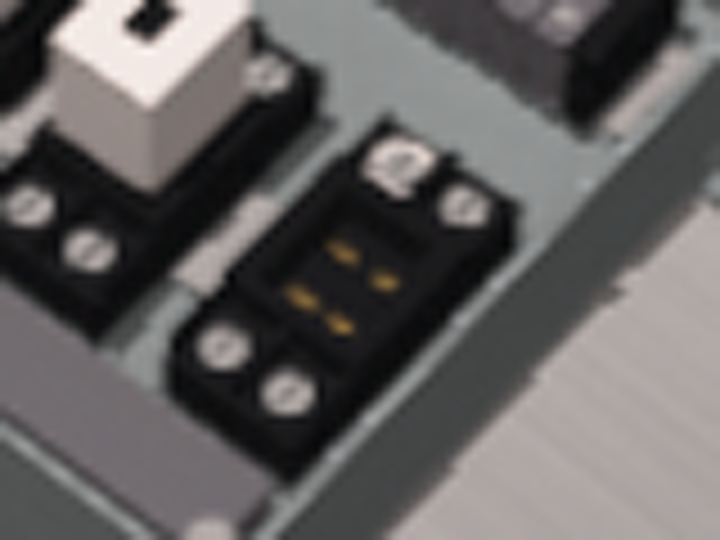

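View pics/s_rack.png

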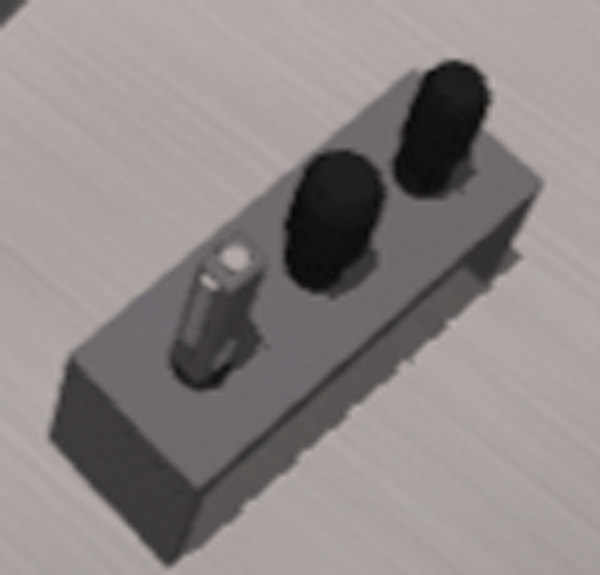

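View pics/s_rel.png

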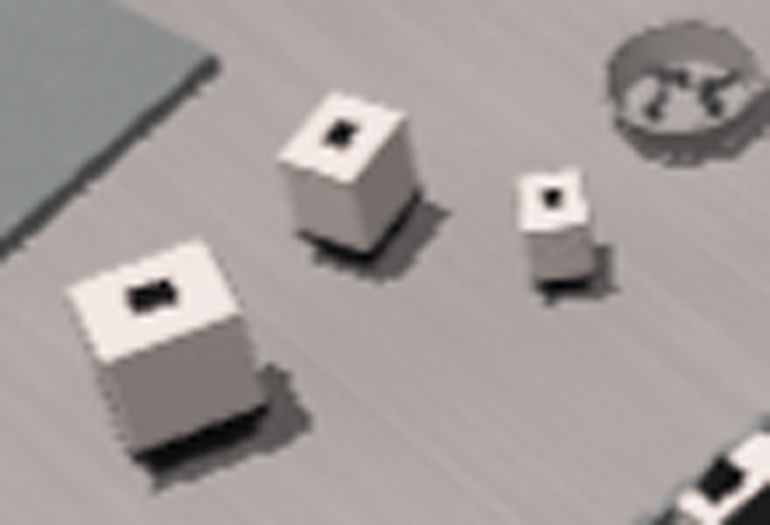

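The crops confirm the choice: the middle relay, at top (184,208) and side (225,149), is 63 mm high, against 79 mm for the large one and 45 mm for the small one. The empty base is at top (367,211) with its ringed screw at about (363,198). Next I'll compute positions.

```bash
cat >> h.py <<'E'
def rect(c,W,box,z,lo,s=60):
    x0,y0,x1,y1=box;m=np.zeros((400,640),np.uint8);m[y0:y1,x0:x1]=white(c,lo,s)[y0:y1,x0:x1]
    m=cv2.morphologyEx(m,cv2.MORPH_CLOSE,np.ones((9,9),np.uint8)) 
    cs,_=cv2.findContours(m,cv2.RETR_EXTERNAL,cv2.CHAIN_APPROX_NONE);k=max(cs,key=cv2.contourArea)[:,0]
    w=np.array([ray(c,W,q,z)[:2] for q in k]);r=cv2.minAreaRect((w*1000).astype(np.float32))
    b=cv2.boxPoints(r);e=[b[1]-b[0],b[2]-b[1]];e=max(e,key=np.linalg.norm)
    return np.array(r[0]),sorted(r[1]),np.degrees(np.arctan2(e[1],e[0]))%180
def toolinfo():
    T=pose();print("tcp",T[:3,3].round(4),"x",T[:3,0].round(3),"y",T[:3,1].round(3),"z",T[:3,2].round(3),"jaw yaw",np.degrees(np.arctan2(T[1,2],T[0,2])).round(2))
    return T
def rel(target,x=None,yaw=None):
    "shift in tool axes mm to world target; rotvec for tool straight down with jaw yaw deg"
    T=pose();print("shift",(T[:3,:3].T@(np.array(target)-T[:3,3])*1000).round(1))
    if yaw is not None:
        for y in (yaw,yaw+180):
            a=np.radians(y);z=np.array([np.cos(a),np.sin(a),0]);X=np.array([0,0,-1.]);G=np.stack([X,np.cross(z,X),z],1)
            print("turn",np.degrees(R.from_matrix(T[:3,:3].T@G).as_rotvec()).round(2))
E
python3 - <<'E'
from h import *
T=toolinfo()
c,W=cam("top")
for n,b in dict(L=(175,230,210,268),M=(170,192,200,222),S=(202,182,226,206)).items():
    print(n,*rect(c,W,b,{'L':.075,'M':.06,'S':.044}[n],140))
for n,b in dict(r1=(310,195,331,213),r2=(336,195,355,213)).items():print(n,*rect(c,W,b,.088,160))
print("gold base", ray(c,W,(262+632/6,150+318/5.14),.027))
print("ring", ray(c,W,(262+607/6,150+250/5.14),.034))
m=rect(c,W,(170,192,200,222),.06,140)
rel([m[0][0]/1e3,m[0][1]/1e3,.25],yaw=m[2])
E
```

```text
tcp [0.2553 0.5703 0.231 ] x [-0.    -0.001 -1.   ] y [-0.913  0.408 -0.   ] z [ 0.408  0.913 -0.001] jaw yaw 65.89
L [446.44638062 341.92572021] [44.66292953491211, 54.68684387207031] 162.26378
M [558.08276367 374.84515381] [35.27804946899414, 43.613067626953125] 21.627007
S [600.6114502  300.92205811] [25.411867141723633, 31.858938217163086] 52.437084
r1 [555.68157959   7.76530743] [20.890548706054688, 31.040306091308594] 90.52772
r2 [557.5859375 -59.2465744] [23.47842788696289, 30.931320190429688] 90.499954
gold base [ 0.55490401 -0.12432771  0.027     ]
ring [ 0.59035933 -0.11245934  0.034     ]
shift [ -18.9 -356.3  -54.8]
turn [ 4.426e+01 -2.000e-02  1.000e-02]
turn [-1.3574e+02 -1.0000e-02 -3.0000e-02]
```

```bash
python3 -m inch '[[[8,0,0],[0,-50,-8],0],[[16,0,0],[10,-105,-16],0],[[24,0,0],[20,-160,-24],0],[[32,0,0],[30,-215,-33],0],[[40,0,0],[45,-270,-42],0],[[44,0,0],[60,-320,-50],0],[[44,0,0],[70,-356,-55],0],[[44,0,0],[70,-356,-55],0],[[44,0,0],[70,-356,-55],0]]'; python3 - <<'E'
from h import *
toolinfo();c,W=cam("wrist");cv2.imwrite("pics/w1.png",c["pixels"][:,:,::-1])
E
```

```text
clock: 1.42
position: [0.5571, 0.3755, 0.1611]
ee_rot: [-0.134, 0.694, 0.135, 0.694]
ft_force: [0.6, -0.1, 0.4]
grip_width: 1.003
tcp [0.5571 0.3755 0.1611] x [-0.001  0.    -1.   ] y [-0.373  0.928  0.   ] z [ 0.928  0.373 -0.001] jaw yaw 21.93
```

View pics/w1.png

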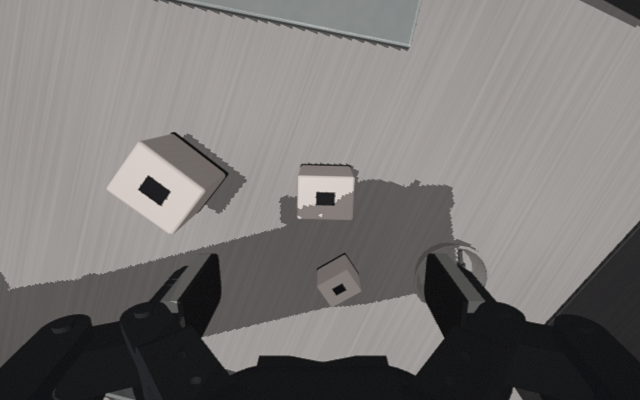

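The wrist view shows the middle relay square between the fingers at (326,198), half in shadow, with the small one at (340,280) and the dish at (450,270). I'll segment the top face using the depth.

```bash
cat >> h.py <<'E'
def topface(c,W,z,box,tol=.006):
    P=cloud(c,W);x0,y0,x1,y1=box;m=np.zeros((400,640),np.uint8);m[y0:y1,x0:x1]=(abs(P[...,2]-z)<tol)[y0:y1,x0:x1]
    cs,_=cv2.findContours(m,cv2.RETR_EXTERNAL,cv2.CHAIN_APPROX_NONE);k=max(cs,key=cv2.contourArea)[:,0]
    w=np.array([ray(c,W,q,z)[:2] for q in k]);r=cv2.minAreaRect((w*1000).astype(np.float32))
    b=cv2.boxPoints(r);e=max([b[1]-b[0],b[2]-b[1]],key=np.linalg.norm)
    print("zmed",np.nanmedian(P[...,2][m>0]).round(4),"bbox",cv2.boundingRect(k))
    return np.array(r[0]),sorted(r[1]),np.degrees(np.arctan2(e[1],e[0]))%180
E
python3 - <<'E'
from h import *
c,W=cam("wrist")
m=topface(c,W,.06,(270,150,380,235));print(m)
h=cv2.cvtColor(c["pixels"],cv2.COLOR_RGB2GRAY)
k=(h<50).astype(np.uint8);k[:, :300]=0;k[:,355:]=0;k[:180]=0;k[215:]=0
mm=cv2.moments(k,True);u=(mm['m10']/mm['m00'],mm['m01']/mm['m00']);print("mark",u,ray(c,W,u,.06))
rel([m[0][0]/1e3,m[0][1]/1e3,.02],yaw=m[2])
E
```

```text
zmed 0.0606 bbox (297, 174, 58, 47)
(array([560.26922607, 377.84515381]), [35.01557540893555, 41.74710464477539], np.float32(20.18852))
mark (325.0, 199.5) [0.56050454 0.37640446 0.06      ]
shift [1.415e+02 1.000e-01 3.900e+00]
turn [ 1.83 -0.   -0.04]
turn [-1.7817e+02  6.0000e-02 -0.0000e+00]
```

```bash
python3 -m inch '[[[2,0,0],[40,0,4],0],[[2,0,0],[80,0,4],0],[[2,0,0],[115,0,4],0],[[2,0,0],[138,0,4],0],[[2,0,0],[140,0,4],0],[[2,0,0],[140,0,4],0.6],[[2,0,0],[140,0,4],0.8],[[2,0,0],[140,0,4],0.8],[[2,0,0],[140,0,4],0.8],[[2,0,0],[140,0,4],0.8]]' 40; python3 - <<'E'
from h import *
toolinfo();c,W=cam("wrist");cv2.imwrite("pics/w2.png",c["pixels"][:,:,::-1]);print(readout.get_obs()["grip_width"])
E
```

```text
clock: 2.78
position: [0.5609, 0.3784, 0.023]
ee_rot: [-0.122, 0.696, 0.124, 0.697]
ft_force: [-0.8, -1.0, 5.9]
grip_width: 0.484
tcp [0.5609 0.3784 0.023 ] x [ 0.001  0.002 -1.   ] y [-0.342  0.94   0.002] z [0.94  0.342 0.002] jaw yaw 20.02
0.4871928931283046
```

View pics/w2.png

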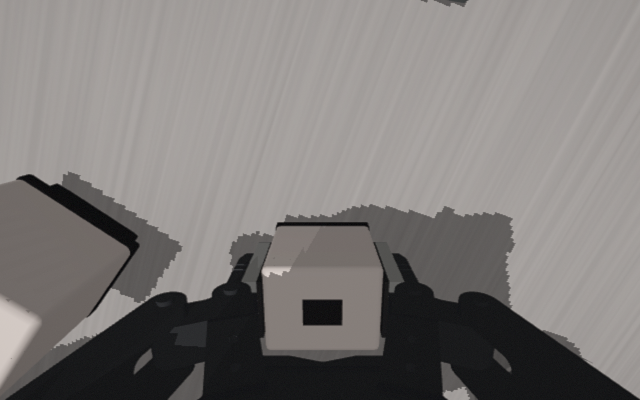

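Held at a 41 mm opening, with the relay's top at (322,312) between the pads. I'll lift it and move to a viewing place beside the base.

```bash
python3 -m inch '[[[0,0,0],[-20,0,0],0.8],[[0,0,0],[-60,0,0],0.8],[[0,0,0],[-110,0,0],0.8],[[0,0,0],[-150,-20,-8],0.8],[[0,0,0],[-167,-55,-20],0.8],[[2,0,0],[-167,-105,-39],0.8],[[4,0,0],[-167,-155,-57],0.8],[[6,0,0],[-167,-205,-76],0.8],[[8,0,0],[-167,-250,-93],0.8],[[9,0,0],[-167,-270,-100],0.8]]'; python3 - <<'E'
from h import *
toolinfo();rel([.557,-.2,.19],yaw=1.6);o=readout.get_obs();print(o["grip_width"],o["ft_force"])
E
```

```text
clock: 4.08
position: [0.5594, 0.0867, 0.191]
ee_rot: [-0.065, 0.703, 0.067, 0.705]
ft_force: [1.0, 0.1, -1.0]
grip_width: 0.489
tcp [0.5594 0.0867 0.191 ] x [ 0.003  0.002 -1.   ] y [-0.186  0.982  0.002] z [0.982 0.186 0.003] jaw yaw 10.74
shift [   0.3 -281.2  -55.7]
turn [ 9.14  0.17 -0.11]
turn [-1.7086e+02  1.7000e-01  2.6000e-01]
0.4893546506395859 [ 1.03137649  0.14353778 -0.96074226]
```

```bash
python3 -m inch '[[[2,0,0],[0,-45,-9],0.8],[[4,0,0],[0,-95,-18],0.8],[[6,0,0],[0,-145,-28],0.8],[[8,0,0],[0,-195,-38],0.8],[[9,0,0],[0,-240,-47],0.8],[[9,0,0],[0,-270,-53],0.8],[[9,0,0],[0,-281,-56],0.8],[[9,0,0],[0,-281,-56],0.8],[[9,0,0],[0,-281,-56],0.8]]'; python3 - <<'E'
from h import *
toolinfo();c,W=cam("wrist");cv2.imwrite("pics/w3.png",c["pixels"][:,:,::-1]);print(readout.get_obs()["grip_width"])
E
```

```text
clock: 5.2
position: [0.5572, -0.1978, 0.1904]
ee_rot: [-0.01, 0.706, 0.013, 0.708]
ft_force: [0.5, 0.1, -0.9]
grip_width: 0.486
tcp [ 0.5572 -0.1978  0.1904] x [ 0.003  0.003 -1.   ] y [-0.033  0.999  0.003] z [0.999 0.033 0.003] jaw yaw 1.88
0.4885776704994575
```

View pics/w3.png

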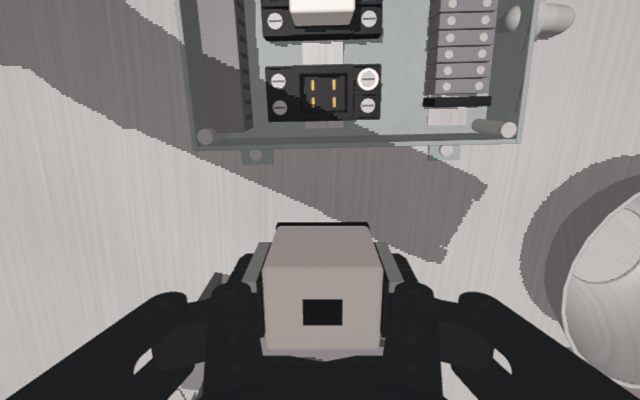

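The wrist view shows the empty base at about (323,94) with its white-ringed screw at (368,79), and the held relay at (322,295). I'll crop in to measure.

```bash
python3 - <<'E'
from h import *
c,W=cam("wrist");p=c["pixels"][:,:,::-1]
cv2.imwrite("pics/w3b.png",cv2.resize(p[55:130,255:390],None,fx=5.9,fy=5.9,interpolation=cv2.INTER_NEAREST))
cv2.imwrite("pics/w3r.png",cv2.resize(p[210:360,220:420],None,fx=4,fy=4,interpolation=cv2.INTER_NEAREST))
P=cloud(c,W)
for q in[(368,79),(355,70),(295,95),(355,95),(324,118),(324,70)]:print(q,P[q[1],q[0]].round(4))
T=pose();Pt=(P-T[:3,3])@T[:3,:3]*1000
for q in[(272,335),(322,340),(374,335),(322,290),(280,290),(368,290)]:print(q,Pt[q[1],q[0]].round(1))
E
```

```text
(368, 79) [ 0.5938 -0.1096  0.0336]
(355, 70) [ 0.5828 -0.1029  0.0327]
(295, 95) [ 0.5344 -0.1243  0.0421]
(355, 95) [ 0.584  -0.1225  0.0324]
(324, 118) [ 0.5586 -0.1417  0.0421]
(324, 70) [ 0.5573 -0.1045  0.0419]
(272, 335) [-38.  -10.3 -16.8]
(322, 340) [-37.5 -12.8   1.2]
(374, 335) [-37.4 -10.8  19.9]
(322, 290) [-37.4   7.5   1.1]
(280, 290) [-38.1   7.9 -13.3]
(368, 290) [-37.7   7.7  17. ]
```

View pics/w3b.png

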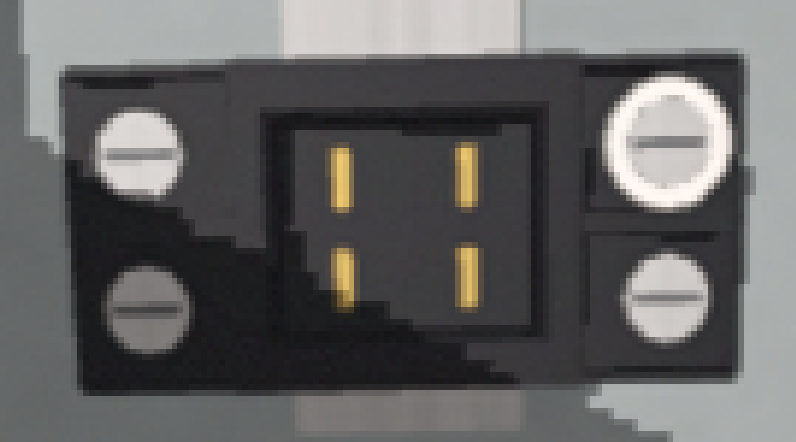

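View pics/w3r.png

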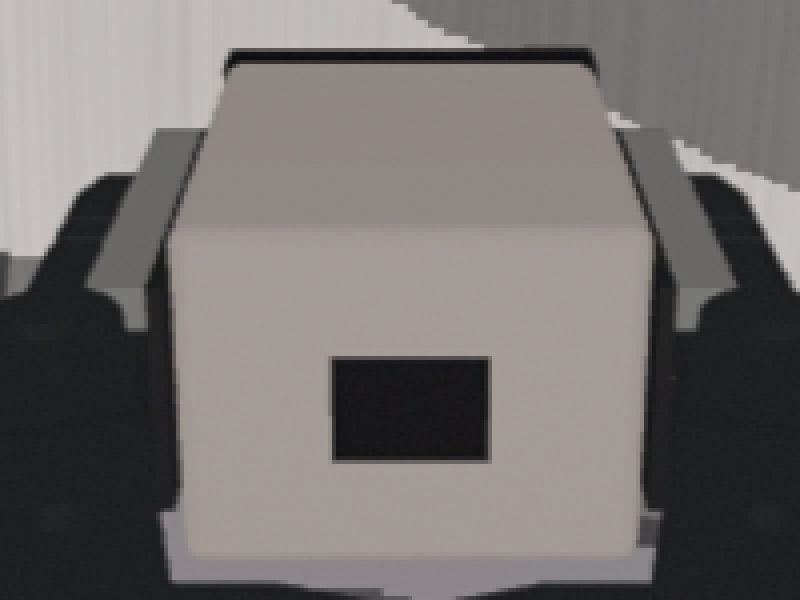

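```bash
python3 - <<'E'
from h import *
c,W=cam("wrist");T=pose()
f=lambda x,y:(255+x/5.9-.5,55+y/5.9-.5)
print("rim");C=[]
for q in[(262,107),(549,104),(549,338),(280,342)]:
    w=ray(c,W,f(*q),.042);C.append(w);print(w.round(4))
C=np.array(C);print("ctr",C.mean(0),np.linalg.norm(C[0]-C[1]),np.linalg.norm(C[1]-C[2]))
s={n:ray(c,W,f(*q),.034) for n,q in dict(ring=(669,142),tl=(139,154),bl=(148,309),br=(667,298)).items()}
for n in s:print(n,s[n].round(4))
S=np.array(list(s.values()));print("screws ctr",S.mean(0).round(4))
for a,b in(("ring","tl"),("br","bl")):
    d=s[a]-s[b];print("yaw",np.degrees(np.arctan2(d[1],d[0])).round(2),np.linalg.norm(d).round(4))
g=lambda x,y:(220+x/4-.5,210+y/4-.5)
R0=[]
Wt=c["T_tool_cam"]
for q in[(170,232),(653,232),(639,556),(187,556)]:
    d=Wt[:3,:3]@np.linalg.inv(c["intrinsics"])@np.array([*g(*q),1]);o=Wt[:3,3];R0.append(o+d*(-.0375-o[0])/d[0])
R0=np.array(R0)*1e3;print("relay top in tool",R0.round(1).tolist(),R0.mean(0).round(2))
# black mark
d=Wt[:3,:3]@np.linalg.inv(c["intrinsics"])@np.array([*g(411,409),1]);o=Wt[:3,3];print("mark",((o+d*(-.0375-o[0])/d[0])*1e3).round(2))
E
```

```text
rim
[ 0.5373 -0.1074  0.042 ]
[ 0.5761 -0.1057  0.042 ]
[ 0.5777 -0.1364  0.042 ]
[ 0.5403 -0.1381  0.042 ]
ctr [ 0.55783194 -0.12189209  0.042     ] 0.03880284538230527 0.030724290422459867
ring [ 0.5936 -0.1095  0.034 ]
tl [ 0.5197 -0.1136  0.034 ]
bl [ 0.521  -0.1345  0.034 ]
br [ 0.5948 -0.1305  0.034 ]
screws ctr [ 0.5573 -0.122   0.034 ]
yaw 3.15 0.074
yaw 3.08 0.074
relay top in tool [[-37.5, 16.0, -19.2], [-37.5, 16.0, 21.7], [-37.5, -16.7, 22.0], [-37.5, -16.7, -19.2]] [-37.5   -0.36   1.29]
mark [-37.5   -1.27   1.17]
```

```bash
python3 - <<'E'
from h import *
rel([.5563,-.1216,.19],yaw=3.1);rel([.5563,-.1216,.095])
E
```

```text
shift [ 0.6 76.8  1.7]
turn [-1.25  0.16 -0.15]
turn [178.75  -0.23  -0.26]
shift [95.6 76.6  1.5]
```

```bash
python3 -m inch '[[[0,0,0],[0,35,1],0.8],[[-1,0,0],[0,70,2],0.8],[[-1.2,0.15,-0.15],[0,77,2],0.8],[[-1.2,0.15,-0.15],[30,77,2],0.8],[[-1.2,0.15,-0.15],[65,77,2],0.8],[[-1.2,0.15,-0.15],[90,77,1.5],0.8],[[-1.2,0.15,-0.15],[95,77,1.5],0.8],[[-1.2,0.15,-0.15],[95,77,1.5],0.8]]'; python3 - <<'E'
from h import *
toolinfo();c,W=cam("wrist");cv2.imwrite("pics/w4.png",c["pixels"][:,:,::-1]);print(readout.get_obs()["ft_force"])
cv2.imwrite("pics/w4b.png",cv2.resize(c["pixels"][120:270,190:460,::-1],None,fx=2.95,fy=2.95,interpolation=cv2.INTER_CUBIC))
E
```

```text
clock: 6.35
position: [0.5566, -0.1215, 0.0962]
ee_rot: [-0.019, 0.707, 0.019, 0.707]
ft_force: [-0.3, 0.5, -0.5]
grip_width: 0.487
tcp [ 0.5566 -0.1215  0.0962] x [ 0.001 -0.    -1.   ] y [-0.053  0.999 -0.   ] z [0.999 0.053 0.001] jaw yaw 3.03
[ 1.25196253  0.41529265 -1.20739405]
```

View pics/w4b.png

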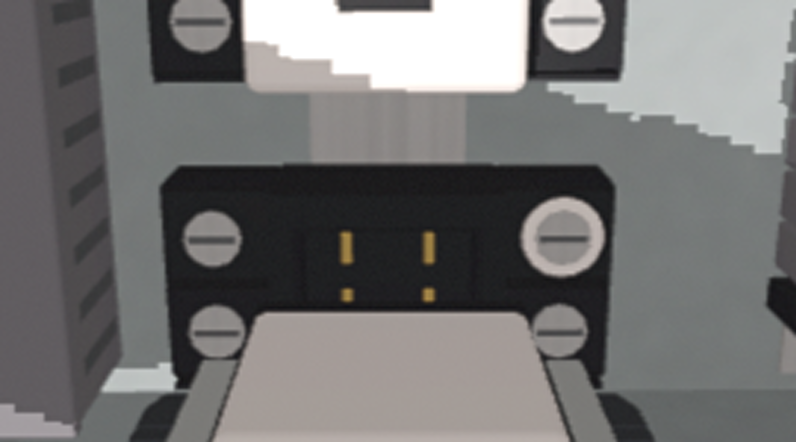

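```bash
python3 - <<'E'
from h import *
c,W=cam("wrist");T=pose();Wt=c["T_tool_cam"]
f=lambda x,y:(190+(x+.5)/2.95-.5,120+(y+.5)/2.95-.5)
S=[]
for q in[(212,240),(563,238),(559,331),(217,332)]:
    w=ray(c,W,f(*q),.034);S.append(T[:3,:3].T@(w-T[:3,3])*1e3)
S=np.array(S);print(S.round(2).tolist(),"mean",S.mean(0).round(2))
for x,qs in((8.5,[(253,313),(530,313)]),):
  for q in qs:
    d=Wt[:3,:3]@np.linalg.inv(c["intrinsics"])@np.array([*f(*q),1]);o=Wt[:3,3]*1e3;print((o+d*(x-o[0])/d[0]).round(2))
E
```

```text
[[62.74, 9.57, -36.67], [62.9, 9.99, 37.43], [62.91, -11.04, 37.55], [62.75, -11.23, -36.59]] mean [62.83 -0.68  0.43]
[  8.5   13.63 -20.71]
[ 8.5  13.64 23.31]
```

```bash
python3 - <<'E'
from h import *
c,W=cam("wrist");T=pose();Pt=(cloud(c,W)-T[:3,3])@T[:3,:3]*1000
u=322
for v in range(214,270,3):print(v,Pt[v,u].round(1),c["pixels"][v,u])
for v in(230,245):print(v,[(u,Pt[v,u].round(1).tolist()) for u in (274,276,278,280,366,368,370,372)])
s,_=cam("side");cv2.imwrite("pics/s4.png",cv2.resize(s["pixels"][200:300,300:420,::-1],None,fx=6,fy=6,interpolation=cv2.INTER_CUBIC))
E
```

```text
214 [69.8 -1.4  1.2] [31 31 34]
217 [69.1 -3.2  1.2] [31 30 34]
220 [70.5 -5.8  1.2] [30 30 33]
223 [ 4.7 16.4  1.1] [27 25 29]
226 [ 3.3 15.4  1.1] [163 155 151]
229 [-1.7 15.9  1.1] [162 155 151]
232 [-5.  15.8  1.1] [164 155 152]
235 [-8.1 15.7  1.1] [163 155 151]
238 [-11.9  15.9   1.1] [164 156 152]
241 [-15.2  16.    1.1] [164 155 152]
244 [-18.7  16.2   1.1] [164 155 152]
247 [-21.1  16.1   1.1] [164 156 152]
250 [-22.9  15.6   1.1] [164 156 152]
253 [-26.7  16.1   1.1] [164 157 152]
256 [-28.7  15.9   1.1] [164 156 152]
259 [-31.7  16.2   1.1] [164 156 152]
262 [-33.   15.7   1.1] [165 157 152]
265 [-34.8  15.4   1.1] [165 157 153]
268 [-36.9  15.4   1.1] [181 172 168]
230 [(274, [64.6, -10.5, -29.8]), (276, [-2.4, 15.7, -18.9]), (278, [-2.5, 15.8, -18.1]), (280, [-2.1, 15.6, -17.2]), (366, [-2.5, 15.8, 20.3]), (368, [-2.4, 15.7, 21.2]), (370, [62.6, -9.7, 31.8]), (372, [61.9, -9.4, 33.0])]
245 [(274, [-19.0, 15.9, -17.6]), (276, [-19.0, 16.0, -16.8]), (278, [-19.6, 16.2, -16.0]), (280, [-19.5, 16.2, -15.2]), (366, [-18.7, 15.8, 18.3]), (368, [-18.3, 15.6, 19.2]), (370, [-18.0, 15.5, 20.0]), (372, [-17.9, 15.5, 20.8])]
```

View pics/s4.png

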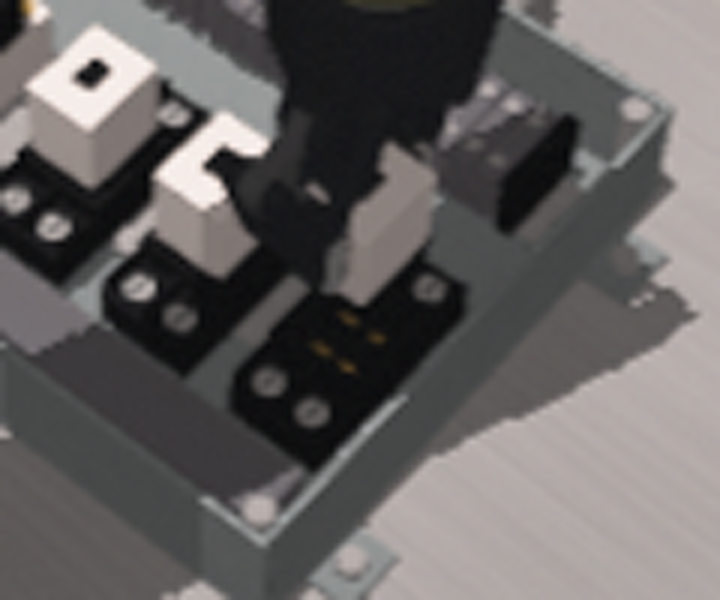

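```bash
python3 -m inch '[[[0,0,0],[10,0,-0.7],0.8],[[0,0,0],[20,0,-0.7],0.8],[[0,0,0],[26,0,-0.7],0.8],[[0,0,0],[30,0,-0.7],0.8],[[0,0,0],[33,0,-0.7],0.8],[[0,0,0],[36,0,-0.7],0.8],[[0,0,0],[36,0,-0.7],0.8]]'
```

```text
clock: 7.42
position: [0.5563, -0.1213, 0.0605]
ee_rot: [-0.019, 0.706, 0.019, 0.708]
ft_force: [0.0, 0.2, -0.0]
grip_width: 0.484
```

It's 4 mm into the recess with no force, so I'll continue down.

```bash
python3 -m inch '[[[0,0,0],[3,0,0],0.8],[[0,0,0],[6,0,0],0.8],[[0,0,0],[8,0,0],0.8],[[0,0,0],[10,0,0],0.8],[[0,0,0],[11,0,0],0.8],[[0,0,0],[11,0,0],0.8]]'
```

```text
clock: 8.18
position: [0.5563, -0.1214, 0.0508]
ee_rot: [-0.018, 0.706, 0.019, 0.708]
ft_force: [-7.3, 2.2, 15.8]
grip_width: 0.485
```

```bash
python3 -m inch '[[[0,0,0],[2,0,0],0.8],[[0,0,0],[3,0,0],0.8],[[0,0,0],[3,0,0],0.8]]'; python3 - <<'E'
from h import *
c,W=cam("wrist");cv2.imwrite("pics/w5.png",c["pixels"][:,:,::-1]);P=cloud(c,W)
for q in[(322,335),(280,330),(365,330),(322,290)]:print(P[q[1],q[0]].round(4))
E
```

```text
clock: 8.55
position: [0.5564, -0.1214, 0.0507]
ee_rot: [-0.018, 0.706, 0.019, 0.708]
ft_force: [-17.0, 4.4, 35.9]
grip_width: 0.487
[ 0.5579 -0.1315  0.0893]
[ 0.5429 -0.1305  0.0888]
[ 0.5733 -0.1297  0.0878]
[ 0.557  -0.114   0.0884]
```

View pics/w5.png

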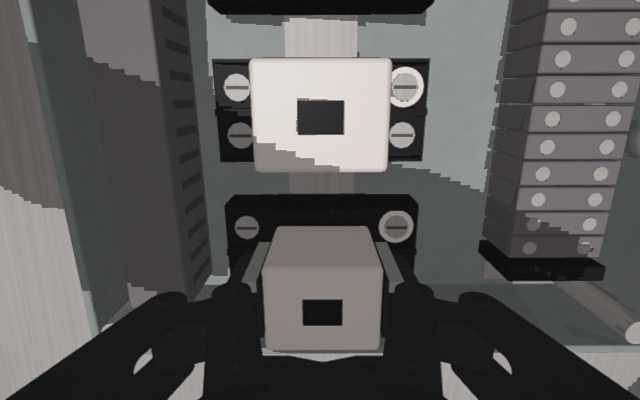

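The relay is home: its top is at 88 to 89 mm and it resists firmly at 36 N. I'll release it and rise.

```bash
python3 -m inch '[[[0,0,0],[0,0,0],0.8],[[0,0,0],[0,0,0],0.4],[[0,0,0],[0,0,0],0.3],[[0,0,0],[0,0,0],0.3],[[0,0,0],[0,0,0],0.3],[[0,0,0],[-10,0,0],0.3],[[0,0,0],[-40,0,0],0.3],[[0,0,0],[-90,0,0],0.3],[[0,0,0],[-140,0,0],0.3],[[0,0,0],[-150,0,0],0.3]]'; python3 - <<'E'
from h import *
toolinfo();c,W=cam("wrist");cv2.imwrite("pics/w6.png",c["pixels"][:,:,::-1]);P=cloud(c,W)
print(topface(c,W,.088,(230,120,420,300),.005))
print(readout.get_obs()["grip_width"])
c,W=cam("top");print("tester",topface(c,W,.175,(445,220,490,250),.012))
E
```

```text
clock: 9.85
position: [0.5577, -0.1223, 0.205]
ee_rot: [-0.018, 0.704, 0.019, 0.71]
ft_force: [-0.2, 0.6, -1.1]
grip_width: 0.703
tcp [ 0.5577 -0.1223  0.205 ] x [ 0.008  0.002 -1.   ] y [-0.052  0.999  0.002] z [0.999 0.052 0.008] jaw yaw 2.99
zmed 0.0885 bbox (293, 171, 55, 43)
(array([ 558.12365723, -121.48880768]), [34.0040168762207, 41.734230041503906], np.float32(2.8517096))
0.6998958521254062
zmed 0.1739 bbox (468, 233, 10, 11)
tester (array([ 476.83404541, -346.40884399]), [20.4833984375, 23.734233856201172], np.float32(176.88646))
```

View pics/w6.png

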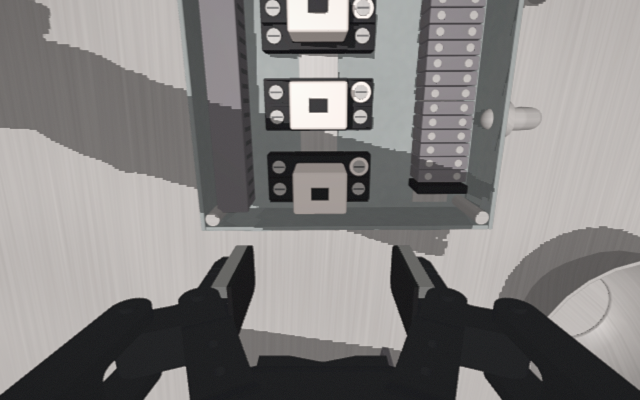

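The released relay is seated with its top at (0.558,-0.1215,0.0885), 2.9° yaw, and its image is at (320,188). Next is the tester.

```bash
python3 - <<'E'
from h import *
print(readout.get_obs()["joint_pos"].round(2))
rel([.477,-.344,.29],yaw=-90)
c,W=cam("top");P=cloud(c,W)
for b in((445,195,490,225),(445,170,490,200)):print("drv",topface(c,W,.161,b,.015))
c,W=cam("side");print("tester side",topface(c,W,.175,(410,300,440,340),.008))
m=(abs(P[...,2]-.085)<.01)
E
```

```text
[-0.3   0.24  0.51  1.68 -0.12  1.25  0.29]
shift [ -88.8 -217.4  -90.8]
turn [ 9.302e+01  9.000e-02 -3.200e-01]
turn [-86.98   0.32   0.09]
zmed 0.1586 bbox (465, 205, 14, 13)
drv (array([ 541.30395508, -353.06921387]), [28.61609649658203, 31.04572868347168], np.float32(90.506226))
zmed 0.1573 bbox (468, 179, 12, 12)
drv (array([ 605.10449219, -361.13339233]), [26.022493362426758, 27.26773452758789], np.float32(177.09238))
zmed 0.1725 bbox (420, 307, 14, 13)
tester side (array([ 473.31060791, -350.7699585 ]), [17.40250015258789, 26.863710403442383], np.float32(171.84747))
```

```bash
python3 -m inch '[[[-5,0,0],[-40,0,0],0.3],[[-15,0,0],[-75,-25,-10],0.3],[[-25,0,0],[-87,-60,-25],0.3],[[-35,0,0],[-87,-100,-40],0.3],[[-45,0,0],[-87,-140,-58],0.3],[[-55,0,0],[-87,-175,-73],0.3],[[-65,0,0],[-88,-205,-85],0.3],[[-74,0,0],[-88,-217,-91],0.3],[[-80,0.3,0],[-88,-217,-91],0.3],[[-80,0.3,0],[-88,-217,-91],0.3]]'; python3 - <<'E'
from h import *
toolinfo();c,W=cam("wrist");cv2.imwrite("pics/w7.png",c["pixels"][:,:,::-1]);print(readout.get_obs()["joint_pos"].round(2))
E
```

```text
clock: 11.3
position: [0.4757, -0.343, 0.2855]
ee_rot: [-0.467, 0.531, 0.47, 0.528]
ft_force: [0.4, 0.4, -0.5]
grip_width: 0.699
tcp [ 0.4757 -0.343   0.2855] x [-0.005  0.001 -1.   ] y [-0.992  0.122  0.005] z [ 0.122  0.992 -0.   ] jaw yaw 82.98
[ 0.11  0.24  0.53  1.5  -0.12  1.44  2.09]
```

View pics/w7.png

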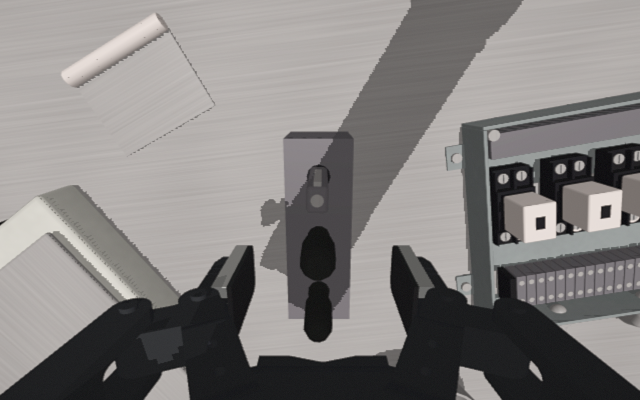

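The tester's grey handle top is at (317,200), with the drivers at (318,255) and (318,315), clear of the fingers' plane. Measuring it now.

```bash
python3 - <<'E'
from h import *
c,W=cam("wrist");m=topface(c,W,.175,(295,160,345,225),.006);print(m)
P=cloud(c,W)
for v in range(170,214,4):print(v,P[v,317].round(4),c["pixels"][v,317])
cv2.imwrite("pics/w7t.png",cv2.resize(c["pixels"][155:225,280:360,::-1],None,fx=8,fy=8,interpolation=cv2.INTER_NEAREST))
rel([m[0][0]/1e3,m[0][1]/1e3,.126])
E
```

```text
zmed 0.1754 bbox (306, 180, 22, 33)
(array([ 477.81918335, -346.41055298]), [16.239416122436523, 25.429006576538086], np.float32(172.9298))
170 [ 0.4663 -0.3452  0.1305] [95 91 90]
174 [ 0.4664 -0.3449  0.1473] [94 91 90]
178 [ 0.4663 -0.3447  0.1631] [94 92 91]
182 [ 0.4671 -0.3446  0.1735] [109 107 105]
186 [ 0.4702 -0.345   0.1738] [83 81 81]
190 [ 0.4729 -0.3453  0.1754] [76 73 74]
194 [ 0.4755 -0.3456  0.1775] [102  99  98]
198 [ 0.4787 -0.3461  0.177 ] [112 109 107]
202 [ 0.4818 -0.3465  0.1773] [112 109 107]
206 [ 0.4846 -0.3468  0.1784] [111 108 106]
210 [ 0.4887 -0.3474  0.1755] [73 70 73]
shift [160.   -3.   -3.2]
```

View pics/w7t.png

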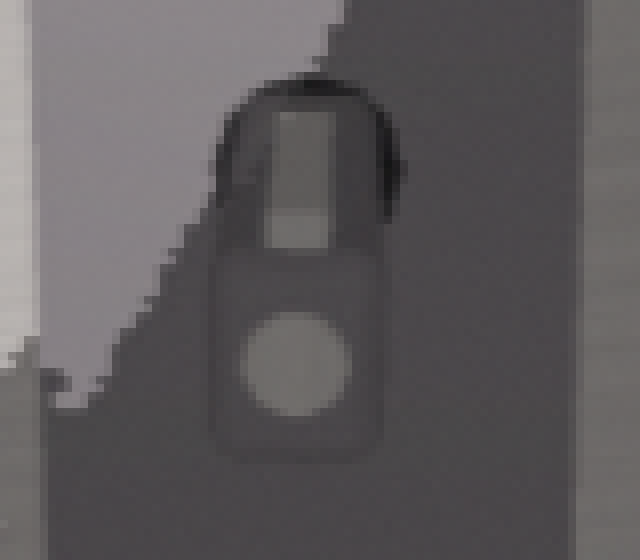

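```bash
python3 - <<'E'
from h import *
c,W=cam("wrist")
a=[ray(c,W,q,.175) for q in[(306,186.7),(327.7,186.7),(327.7,212.4),(306,212.4)]]
print(np.array(a).round(4)[:, :2].tolist());m=np.mean(a,0);print(m,np.linalg.norm(a[0]-a[1]),np.linalg.norm(a[1]-a[2]))
print("button",ray(c,W,(316.7,200),.177))
rel([m[0],m[1],.126],yaw=82.98)
E
```

```text
[[0.4696, -0.3533], [0.4716, -0.337], [0.4921, -0.3394], [0.49, -0.3561]]
[ 0.48083272 -0.34646729  0.175     ] 0.01650600160337163 0.0205668581041199
button [ 0.48049537 -0.34650904  0.177     ]
shift [160.3  -5.8  -2.9]
turn [-0.05 -0.03 -0.23]
turn [ 1.7995e+02 -3.6000e-01  5.0000e-02]
```

```bash
python3 -m inch '[[[0,0,0],[0,-5.5,-4],0.35],[[0,0,0],[40,-5.5,-4],0.35],[[0,0,0],[90,-5.5,-4],0.35],[[0,0,0],[135,-5.5,-4],0.35],[[0,0,0],[157,-5.5,-4],0.35],[[0,0,0],[159,-5.5,-4],0.35],[[0,0,0],[159,-5.5,-4],0.35]]'; python3 - <<'E'
from h import *
toolinfo();c,W=cam("wrist");cv2.imwrite("pics/w8.png",c["pixels"][:,:,::-1]);print(readout.get_obs()["ft_force"])
E
```

```text
clock: 12.32
position: [0.4809, -0.348, 0.1283]
ee_rot: [-0.468, 0.531, 0.469, 0.529]
ft_force: [-0.9, -0.6, 0.4]
grip_width: 0.649
tcp [ 0.4809 -0.348   0.1283] x [-0.003 -0.001 -1.   ] y [-0.992  0.123  0.003] z [ 0.123  0.992 -0.001] jaw yaw 82.91
[ 0.54303184  0.46547966 -0.00714872]
```

View pics/w8.png

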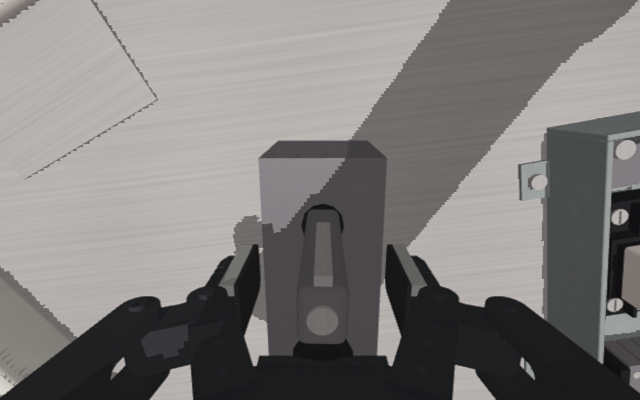

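The handle stands between the pads at (322,310). I'll close on it.

```bash
python3 -m inch '[[[0,0,0],[0,0,0],0.8],[[0,0,0],[0,0,0],0.95],[[0,0,0],[0,0,0],0.95],[[0,0,0],[0,0,0],0.95],[[0,0,0],[0,0,0],0.95],[[0,0,0],[0,0,0],0.95]]' 50;  python3 - <<'E'
from h import *
toolinfo();c,W=cam("wrist");cv2.imwrite("pics/w9.png",c["pixels"][:,:,::-1]);print(readout.get_obs()["ft_force"])
E
```

```text
clock: 13.12
position: [0.4815, -0.3483, 0.1294]
ee_rot: [-0.468, 0.531, 0.468, 0.529]
ft_force: [-0.5, 1.2, 6.2]
grip_width: 0.191
tcp [ 0.4815 -0.3483  0.1294] x [-0.001 -0.001 -1.   ] y [-0.992  0.123  0.001] z [ 0.123  0.992 -0.002] jaw yaw 82.92
[-0.05682242  0.36852084  5.06911897]
```

View pics/w9.png

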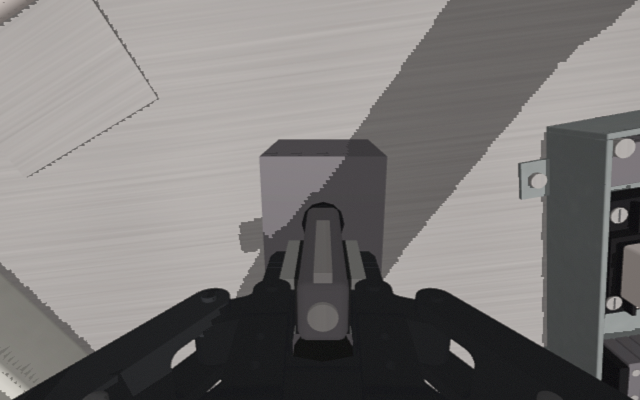

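Gripped at 16 mm, so the tester tip is 106 mm below the TCP. I'll lift it clear.

```bash
python3 -m inch '[[[0,0,0],[-10,0,0],0.95],[[0,0,0],[-35,0,0],0.95],[[0,0,0],[-70,0,0],0.95],[[0,0,0],[-105,0,0],0.95],[[0,0,0],[-120,0,0],0.95],[[0,0,0],[-120,0,0],0.95],[[0,0,0],[-120,0,0],0.95]]';  python3 - <<'E'
from h import *
T=toolinfo();c,W=cam("wrist");cv2.imwrite("pics/w10.png",c["pixels"][:,:,::-1]);o=readout.get_obs();print(o["ft_force"],o["grip_width"])
s,_=cam("side");cv2.imwrite("pics/s10.png",s["pixels"][:,:,::-1])
rel([.5935,-.1096,.249],yaw=83)
E
```

```text
clock: 14.05
position: [0.4812, -0.3477, 0.2479]
ee_rot: [-0.468, 0.531, 0.469, 0.529]
ft_force: [0.1, -0.9, -0.2]
grip_width: 0.195
tcp [ 0.4812 -0.3477  0.2479] x [-0.003 -0.    -1.   ] y [-0.992  0.123  0.003] z [ 0.123  0.992 -0.001] jaw yaw 82.92
[-0.75868437  0.86993847 -0.55045489] 0.19232219688668473
shift [ -1.5 -82.1 250.2]
turn [-0.09 -0.05 -0.18]
turn [ 1.7991e+02 -2.8000e-01  8.0000e-02]
```

View pics/w10.png

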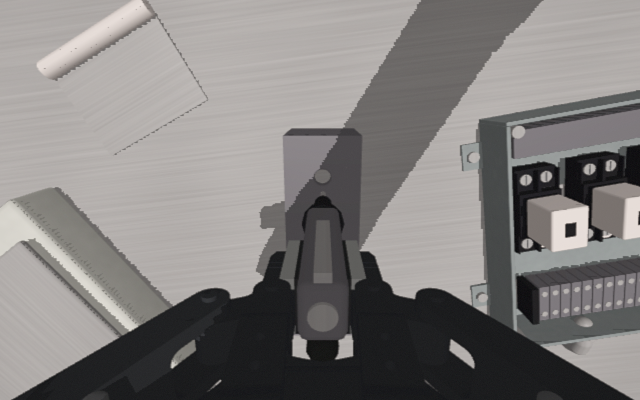

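View pics/s10.png

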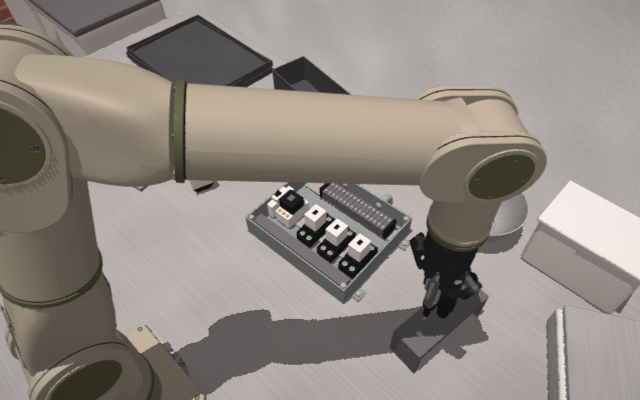

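The tester is lifted, with its empty hole visible at (322,177), and the relay still stands home at side (359,245). Moving over the screw.

```bash
python3 -m inch '[[[0,0,0],[0,-12,35],0.95],[[0,0,0],[0,-25,75],0.95],[[0,0,0],[0,-38,115],0.95],[[0,0,0],[0,-51,155],0.95],[[0,0,0],[0,-64,195],0.95],[[0,0,0],[0,-75,230],0.95],[[0,0,0],[0,-81,246],0.95],[[0,0,-0.2],[0,-82,250],0.95],[[0,0,-0.2],[0,-82,250],0.95],[[0,0,-0.2],[0,-82,250],0.95]]';  python3 - <<'E'
from h import *
T=toolinfo();c,W=cam("wrist");cv2.imwrite("pics/w11.png",c["pixels"][:,:,::-1]);o=readout.get_obs();print(o["ft_force"],o["grip_width"],o["joint_pos"].round(2))
s,_=cam("side");cv2.imwrite("pics/s11.png",cv2.resize(s["pixels"][120:300,280:440,::-1],None,fx=3.3,fy=3.3))
rel([.5935,-.1096,.159],yaw=83)
E
```

```text
clock: 15.4
position: [0.5929, -0.1115, 0.2476]
ee_rot: [-0.468, 0.531, 0.467, 0.53]
ft_force: [-0.1, 0.4, -0.0]
grip_width: 0.193
tcp [ 0.5929 -0.1115  0.2476] x [ 0.    -0.001 -1.   ] y [-0.992  0.126 -0.   ] z [ 0.126  0.992 -0.001] jaw yaw 82.78
[ 0.62913181 -0.78417482 -0.28682472] 0.19403219154501053 [-0.2   0.28  0.38  1.52 -0.1   1.36  1.63]
shift [88.6 -0.3  1.5]
turn [-0.18 -0.06  0.02]
turn [1.7982e+02 4.0000e-02 1.0000e-01]
```

View pics/w11.png

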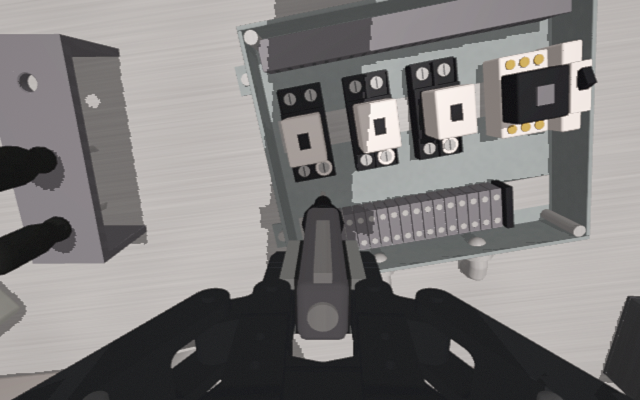

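View pics/s11.png

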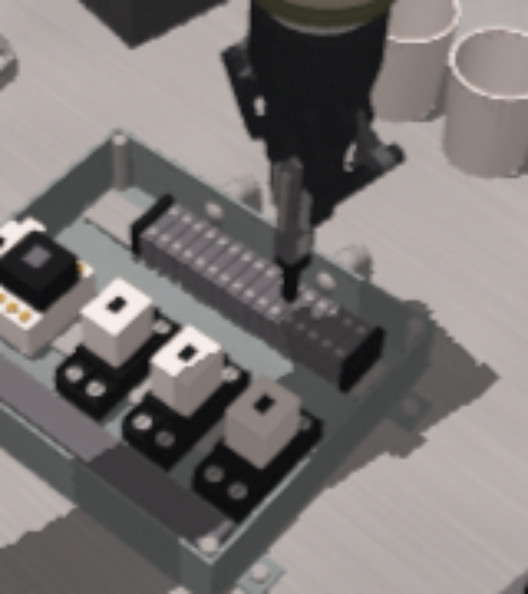

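The ringed screw is at wrist (323,168), straight beyond the nose. I'll check it and then descend.

```bash
python3 - <<'E'
from h import *
T=pose();c,W=cam("wrist");p=c["pixels"][:,:,::-1]
cv2.imwrite("pics/w11c.png",cv2.resize(p[130:235,270:375],None,fx=5.5,fy=5.5,interpolation=cv2.INTER_NEAREST))
w=ray(c,W,(323,168),.034);print(w.round(4),"tool",(T[:3,:3].T@(w-T[:3,3])*1e3).round(1))
Wt=c["T_tool_cam"];Pt=(cloud(c,W)-T[:3,3])@T[:3,:3]*1e3
for q in[(322,200),(322,205),(322,212),(322,215),(322,320),(310,300),(335,300),(322,262)]:print(q,Pt[q[1],q[0]].round(1))
E
```

```text
[ 0.5947 -0.1093  0.034 ] tool [213.6  -1.3   2.1]
(322, 200) [66.7  7.   1.1]
(322, 205) [37.8 12.7  1.1]
(322, 212) [27.1 12.2  1.1]
(322, 215) [21.7 12.4  1.1]
(322, 320) [-48.1   0.9   1.1]
(310, 300) [-46.3   7.1  -2.7]
(335, 300) [-46.2   7.    5.3]
(322, 262) [-36.8  15.7   1.1]
```

View pics/w11c.png

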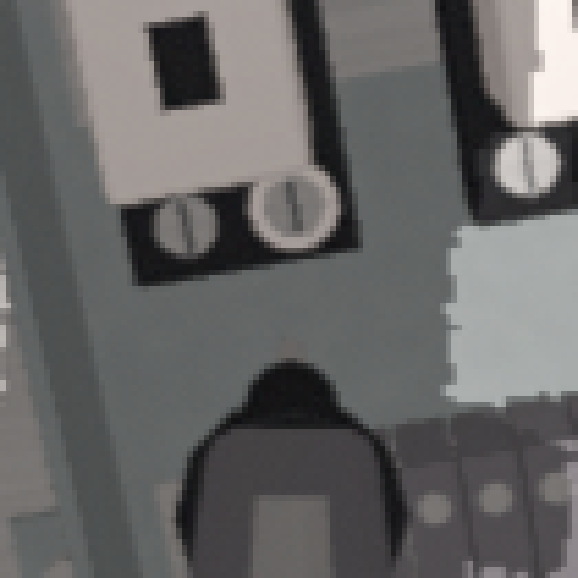

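```bash
python3 -m inch '[[[0,0,0],[10,-1.2,1.2],0.95],[[0,0,0],[40,-1.2,1.2],0.95],[[0,0,0],[70,-1.2,1.2],0.95],[[0,0,0],[90,-1.2,1.2],0.95],[[0,0,0],[95,-1.2,1.2],0.95],[[0,0,0],[97,-1.2,1.2],0.95],[[0,0,0],[97,-1.2,1.2],0.95]]';  python3 - <<'E'
from h import *
T=toolinfo();c,W=cam("wrist");p=c["pixels"][:,:,::-1]
cv2.imwrite("pics/w12.png",cv2.resize(p[110:260,220:420],None,fx=4,fy=4,interpolation=cv2.INTER_NEAREST))
s,_=cam("side");cv2.imwrite("pics/s12.png",cv2.resize(s["pixels"][180:270,330:410,::-1],None,fx=6.5,fy=6.5,interpolation=cv2.INTER_CUBIC))
E
```

```text
clock: 16.42
position: [0.5949, -0.1098, 0.1514]
ee_rot: [-0.468, 0.53, 0.467, 0.53]
ft_force: [0.0, 0.0, -0.2]
grip_width: 0.192
tcp [ 0.5949 -0.1098  0.1514] x [ 0.002 -0.001 -1.   ] y [-0.992  0.125 -0.002] z [ 0.125  0.992 -0.001] jaw yaw 82.84
```

View pics/w12.png

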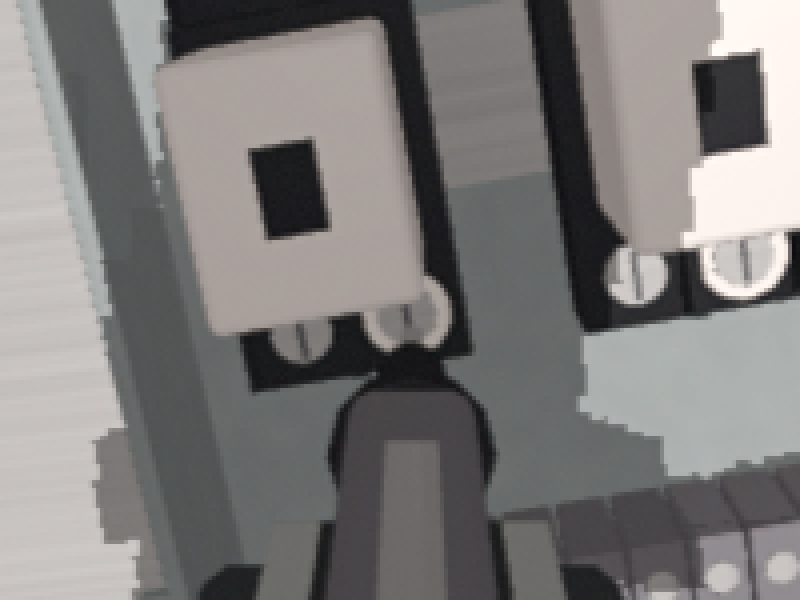

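View pics/s12.png

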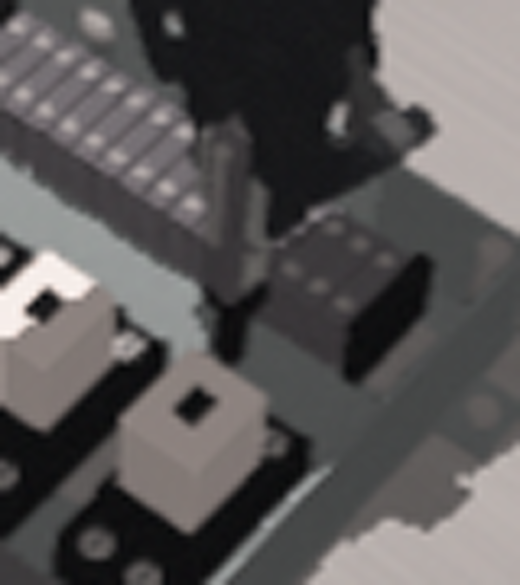

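```bash
python3 - <<'E'
from h import *
T=pose();c,W=cam("wrist")
w=ray(c,W,(220+408/4-.4,110+312.5/4-.4),.034);print(w.round(4),"tool",(T[:3,:3].T@(w-T[:3,3])*1e3).round(1))
Pt=(cloud(c,W)-T[:3,3])@T[:3,:3]*1e3
for q in[(322,199),(322,202),(322,320),(322,206)]:print(q,Pt[q[1],q[0]].round(1))
print(topface(c,W,.088,(250,105,340,200),.005))
E
```

```text
[ 0.5932 -0.1089  0.034 ] tool [117.4   2.    0.7]
(322, 199) [69.8  6.8  1.1]
(322, 202) [nan nan nan]
(322, 320) [-47.4   0.4   1.1]
(322, 206) [37.3 12.3  1.1]
zmed 0.0886 bbox (258, 117, 68, 77)
(array([ 557.69525146, -121.99504089]), [33.89773941040039, 41.872894287109375], np.float32(3.141402))
```

Within about 1.5 mm. I'll nudge it and descend gently.

```bash
python3 -m inch '[[[0,0,0],[0,1,-0.3],0.95],[[0,0,0],[4,1,-0.3],0.95],[[0,0,0],[7,1,-0.3],0.95],[[0,0,0],[10,1,-0.3],0.95],[[0,0,0],[12,1,-0.3],0.95],[[0,0,0],[13,1,-0.3],0.95],[[0,0,0],[13,1,-0.3],0.95]]';  python3 - <<'E'
from h import *
T=toolinfo();o=readout.get_obs();print(o["ft_force"],o["grip_width"])
E
```

```text
clock: 17.45
position: [0.5939, -0.1099, 0.1384]
ee_rot: [-0.468, 0.53, 0.467, 0.53]
ft_force: [0.7, 0.8, 0.5]
grip_width: 0.19
tcp [ 0.5939 -0.1099  0.1384] x [ 0.002 -0.001 -1.   ] y [-0.992  0.125 -0.002] z [ 0.125  0.992 -0.001] jaw yaw 82.84
[0.68399018 0.84349714 0.53692822] 0.19044124414336028
```

```bash
python3 -m inch '[[[0,0,0],[1,0,0],0.95],[[0,0,0],[1.5,0,0],0.95],[[0,0,0],[1.5,0,0],0.95]]';  python3 - <<'E'
from h import *
f=[]
for i in range(8):
    c,W=cam("wrist");f.append(readout.get_obs()["ft_force"])
print(np.mean(f,0).round(2),np.std(f,0).round(2));T=toolinfo()
Pt=(cloud(c,W)-T[:3,3])@T[:3,:3]*1e3
for q in[(322,199),(322,320),(322,206)]:print(q,Pt[q[1],q[0]].round(1))
p=c["pixels"][:,:,::-1];cv2.imwrite("pics/w13.png",cv2.resize(p[110:260,220:420],None,fx=4,fy=4,interpolation=cv2.INTER_NEAREST))
s,_=cam("side");cv2.imwrite("pics/s13.png",cv2.resize(s["pixels"][180:270,330:410,::-1],None,fx=6.5,fy=6.5,interpolation=cv2.INTER_CUBIC))
E
```

```text
clock: 17.82
position: [0.5939, -0.11, 0.137]
ee_rot: [-0.468, 0.53, 0.467, 0.53]
ft_force: [-0.1, 0.3, 2.4]
grip_width: 0.191
[-0.59  0.01  1.76] [0.23 0.35 0.21]
tcp [ 0.5939 -0.11    0.137 ] x [ 0.002 -0.001 -1.   ] y [-0.992  0.125 -0.002] z [ 0.125  0.992 -0.001] jaw yaw 82.84
(322, 199) [67.5  7.5  1.1]
(322, 320) [-47.1   0.3   1.1]
(322, 206) [37.7 12.2  1.1]
```

View pics/w13.png

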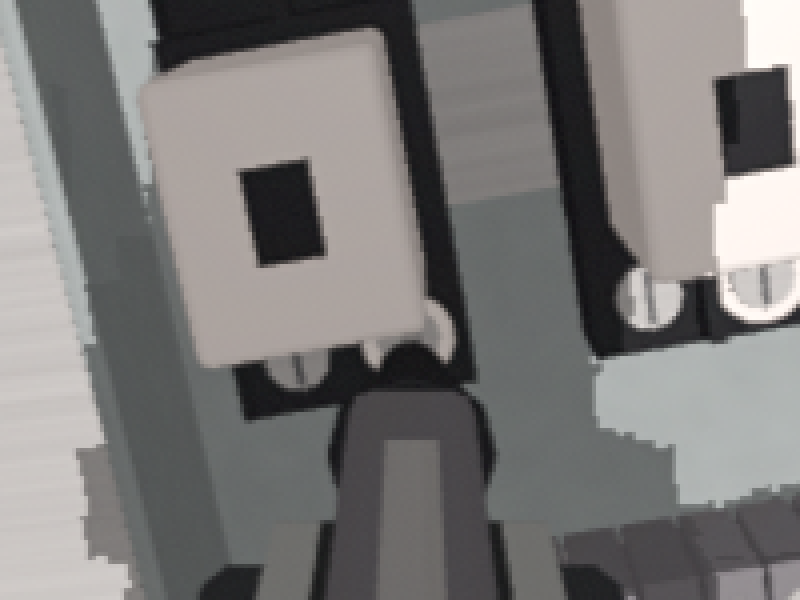

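View pics/s13.png

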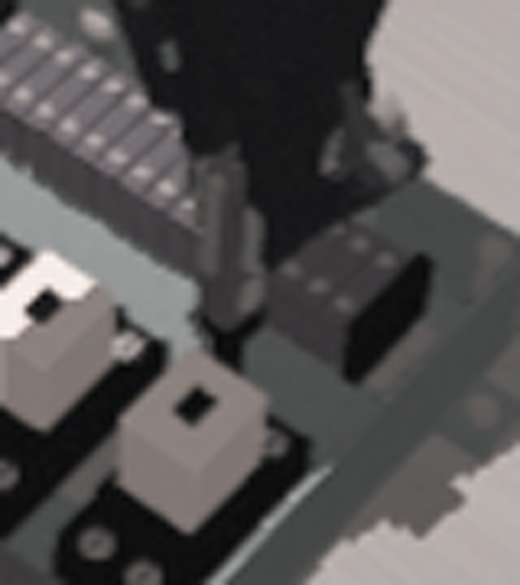

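```bash
python3 -m inch '[[[0,0,0],[0.7,0,0],0.95],[[0,0,0],[1.3,0,0],0.95],[[0,0,0],[1.3,0,0],0.95],[[0,0,0],[1.3,0,0],0.95]]';  python3 - <<'E'
from h import *
f=[]
for i in range(10):
    c,W=cam("wrist");f.append(readout.get_obs()["ft_force"])
print(np.mean(f,0).round(2),np.std(f,0).round(2));T=toolinfo()
o=readout.get_obs();print(o["grip_width"],abs(o["joint_velocities"]).max(),o["clock"])
print(topface(c,W,.088,(235,105,345,210),.005))
w=ray(c,W,(220+408/4-.4,110+338/4),.034);print(w,(T[:3,:3].T@(w-T[:3,3])*1e3).round(1))
Pt=(cloud(c,W)-T[:3,3])@T[:3,:3]*1e3
for q in[(322,199),(322,320),(322,206)]:print(q,Pt[q[1],q[0]].round(1))
p=c["pixels"][:,:,::-1];cv2.imwrite("pics/w14.png",cv2.resize(p[110:260,220:420],None,fx=4,fy=4,interpolation=cv2.INTER_NEAREST))
E
```

```text
clock: 18.77
position: [0.594, -0.1099, 0.1357]
ee_rot: [-0.468, 0.53, 0.467, 0.53]
ft_force: [-0.1, -0.0, 2.0]
grip_width: 0.192
[-0.84  0.15  2.76] [0.55 0.42 0.63]
tcp [ 0.594  -0.11    0.1357] x [ 0.002 -0.001 -1.   ] y [-0.992  0.125 -0.002] z [ 0.125  0.992 -0.001] jaw yaw 82.84
0.19311960373840567 0.0011131828978957375 19.275
zmed 0.0886 bbox (254, 120, 73, 83)
(array([ 557.56451416, -121.98597717]), [33.89735412597656, 41.92801284790039], np.float32(3.1154194))
[ 0.59325543 -0.10918946  0.034     ] [101.7   1.    0.8]
(322, 199) [67.8  7.4  1.1]
(322, 320) [-48.3   1.1   1.1]
(322, 206) [37.9 12.2  1.1]
```

View pics/w14.png

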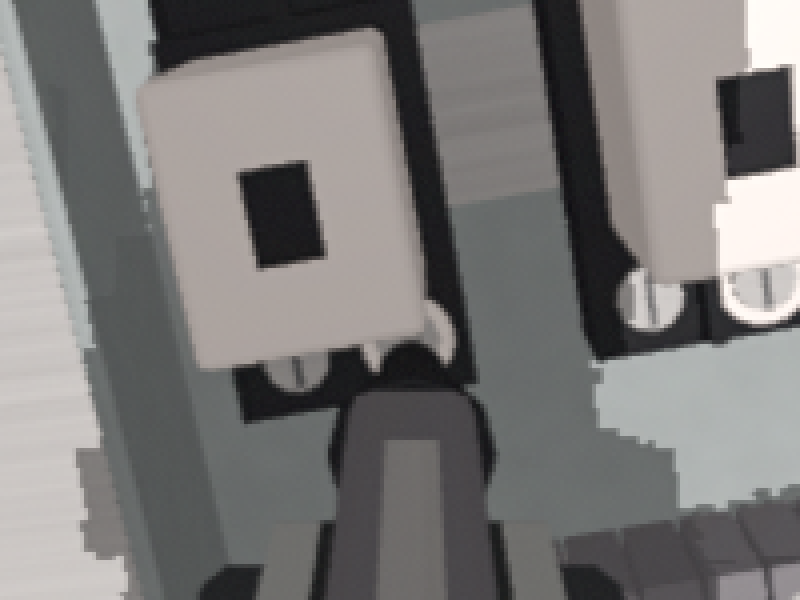

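Force is about 2.8 N and rose with the descent, consistent with roughly 4 mm of spring travel. The ring and axis agree within about 1 mm, the handle hasn't slipped, and the relay top is unchanged at 88.6 mm. Handing in.

```bash
python3 - <<'E'
from workcell import manip
print(manip.hand_in())
E
```

```text
the job is handed in; nothing more can be done
None
```

I plugged the middle-sized relay into the empty base and let go of it. I then lifted the tester from the rack and handed the job in at about 19 s, holding it on that base's white-ringed screw. The hand-in gives no verdict, so the figures below are my own last checks.

- **Relay:** its top is at 88.6 mm, where 88 mm is fully home. It is at 3.1° yaw, matching the base, and centred within about 1 mm. It took a 36 N push without moving further.
- **Tester:** it is upright within about 1°, the grip is steady and there was no slip. The tip is about 1 mm from the screw's centre by the wrist camera. The tip itself was hidden, so I inferred its position from the nose and guard.
- **Press:** the wrist force averaged about 2.8 N. The tip geometry puts the spring at about 4.7 mm and the force at about 3.6 mm, both well inside the limits.
- **Disagreements:** the wrist camera reads about 1.2 mm off sideways, and I corrected for it. An early top-camera estimate of the base's yaw was 1.6°, against 3.1° from the wrist camera. I used 3.1°, and the relay went in 4 mm with no side force.
- **Not re-measured:** I did not check the screwdrivers and the screw dish at the end, but nothing on the way came into contact with them.

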